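# Mist the screen, peel an ink tray off the stack and hold it over the screen

## Robot

A 6-joint arm with a two-finger parallel gripper is mounted at the origin on the work surface. World frame = base frame: x ahead of the robot, y to its left, z up, the work surface at z = 0. Lengths are in mm, angles in rad, forces in N, time in s.
With the tool pointing down it reaches from about 275 to 775 mm from the base axis. Payload 14.6 kg.
Tool frame: the origin (TCP) lies at the very end of the fingers, on their centre line; the grasp point (between the pads) lies 19 mm behind it (env.hold_point_z is the distance from the TCP to the grasp point, in mm); z points along the fingers, y is the line along which they close (so a half turn about z gives the same grasp; the last joint's range is limited). The gripper opens to 85 mm and grips with 20 to 120 N. Pads are 22 mm wide; open, the fingers measure 114 mm over their backs; the gripper's body (76 mm by 85 mm) begins 54 mm behind the grasp point. The pads swing forward as they close: fully open they stand 13 mm farther back than shut.
Start: joints at [0.96, 0.263, -0.048, 1.259, 0, 1.415], TCP at [231.1, 471.403, 231.278] pointing down, gripper open.
Joint ranges: [-2.65, 2.65], [-0.89, 1.7], [-1.18, 1.37], [-2.13, 2.11], [-1.35, 1.29], [-3.14, 3.14]. Speed limits (rad/s): [1.89, 1.89, 2.57, 2.79, 3.14, 3.14].

## Interface

Orientations are given as a rotation vector (axis times angle).
In Python, from workcell import status, eyes, workorder, env gives the robot as it stands.
- The arm moves only by the shell command python3 -m crank 'ROWS' [OPENING]. ROWS is text: rows parted by semicolons, each of 6 numbers parted by spaces: the shift along the tool's x, y, z in cm, then the turn, a rotation vector about the tool's x, y, z in rad. In form: x y z wx wy wz; .... A call has exactly 8 rows; each row shifts and turns the commanded pose from where the row before left it, along the tool's axes as they then stand; what a row does not reach is not made up. A row lasts 1/12 s, in which the tool goes at most 41.7 mm and 7.16 degrees, less where a joint would pass 70% of its speed; a pose out of reach is approached as far as the arm can. A call is refused whole if a number of a shift passes 4.17 or a number of a turn 0.125, either way. A call with a gripper value outside its range is refused whole. OPENING is the closure, from -1 (fully open) to 1 (shut), set as the call begins (- or left out, the last holds). The fingers move at their own pace and stop on an object; the grip force is fixed at half the most. Time passes only in rows, so rows that do not move let the fingers close, or fill a call up. It gives the time, the measured TCP pose, the force, the opening and the grip force at its end, in the units of the state.
- status.observe(): the state, without advancing time (a new reading comes with each control period).
- eyes.read_camera(name): name is "scene" or "top"; returns a dict with "pixels" (420x560x3 uint8, red, green, blue), "camera_matrix" (3x3 intrinsics, pixels), "eye" and "attitude" of the camera in the world. Camera axes: x right, y down, z forward; pixel columns grow to the right and rows downward; lengths in mm; the calibration is good to about 2 mm. A picture is of the moment at which its call begins. There is no depth.
- workorder.hand_in(): hands the job in; it is judged then, once.
The state is a dict: "t": time; "joint_pos": joint angles; "dq": joint speeds; "joint_torque": joint torques, N m; "tool_pos": TCP position; "eef_rot": TCP orientation; "wrist_force": force on the tool from outside, world axes, zero at the start; "wrist_torque": the same for the moment, N m; "finger_gap": finger opening in mm; "gripper_force": force on a finger pad.
Only numpy, scipy, OpenCV 4.12 (cv2) and the standard library are available. Lean on these libraries where they do the work, as an engineer would, in place of code of your own. Each camera call takes 0.05 s, during which the arm holds its last target. There are 200 camera calls.

## Task

Mist the printing screen: press the red sprung cap of the canister fully down and let it spring back up. Then peel the top orange ink tray off its stuck stack by its tab: first lift only the tab corner, so that the tray tips by a good 10 degrees while its opposite corner still rests on the stack, then lift it clear. Finish while holding the tray by the tab, roughly level, open side up, still, and centred over the green screen at least 15 cm above the bench; do not let go, and leave the two ink jars and the red cup where they stand.

Things in the scene. Friction and masses are not known exactly. Their poses are not given: they have to be found in the camera images.
- cap (a joint): how far the red cap of the misting canister is pressed, in m: 0 up, 0.006 fully down; a spring pushes it back up; pressing starts at about 2 N and fully down takes about 6 N. The canister itself is fixed to the bench
- cap_top (a point): centre of the flat top of the red round cap (36 mm across, moves straight down when pressed) on the white and yellow canister (54 mm across) that stands upright beyond the screen; cap top 148 mm above the bench
- tray_center (a point): centre of the top orange tray, half-way up: square formed tray, 140 x 140 mm over its flat rim, 26 mm high, about 90 g. Its z axis points up out of the open side; its x axis runs along a diagonal, from the corner with the tab (at -x) to the opposite corner (at +x). The rim top lies 13 mm above this point.
- tray_tab (a point): centre of the grip tab of the top orange tray: an upright lug sticking out of one corner along the diagonal (tray's -x), 12 mm thick (along the tray's y), 18 mm high, its free part 29 mm long with free space below it down to the bench. This point is 116 mm out from the tray's centre and 18 mm above it. The orange trays below have no tab
- tray_far (a point): top of the rim at the corner of the top orange tray opposite to the tab, 99 mm from the tray's centre, 13 mm above tray_center
- stack: the fixed stack of four orange trays under the top one, on a plywood block (120 mm square, 30 mm high); origin on the bench under its middle, x and z axes like the top tray's at the start. The rim of its uppermost tray is 80 mm above the bench
- stack_blue: an equal stack of blue trays, tab and all, all fixed, not to be used; origin on the bench under its middle; 98 mm high over its tab
- screen_mid (a point): centre of the green mesh of the fixed printing screen that lies flat on the bench, 9 mm above the bench: aluminium frame 220 x 220 mm outside, 25 mm high
- canister: the fixed misting canister in its holder (foot 80 mm square); origin on the bench under its axis
- jar_white: loose white ink jar, 60 mm across, 75 mm high; origin at the centre of its underside; leave alone
- jar_green: loose green ink jar, 60 mm across, 75 mm high; origin at the centre of its underside; leave alone
- pot: loose red cup, 72 mm across, 70 mm high; leave alone
- tray: the top orange tray; origin at the centre of its underside, 13 mm below tray_center, same axes. At the start it is nested in the orange stack, rim top 88 mm above the bench, and runs of dried ink hold its rim on all four sides: pulling straight up takes some 13 N, tipping it up about the corner opposite the tab some 8 N at the tab; an edge comes free once it has risen about 8 mm
Not all that is in view belongs to the job. Leave any yellow look-alike of the tray alone. Several things look just like the canister: the one meant starts farthest from the robot's base.

How it is judged:
By the outcome, as a careful person would: the job done as asked, in the order asked, and still so for the second after the job is handed in, while the arm keeps its last pose, push and grip.
It also fails if it takes over 53 s, if anything falls off the work surface, if the arm or the gripper's body presses on something with over 40 N, if the wrist force passes 120 N, or if a joint passes its speed limit or range.

## Working session

There is one attempt and no reset: what is moved stays moved. The work goes in short steps, Python scripts to look and compute and a shell command to move; the robot and the scene stay as the last step left them, time stands still between calls to the robot, and variables do not carry over. Pictures are saved under pics/ and viewed, at most 10 in all, crops included, and the job is handed in when it is done.

```bash
mkdir -p pics; ls; python3 - <<'E'
from workcell import status, eyes, workorder, env
import cv2,numpy as np,pickle
d={}
for n in("scene","top"):
    c=eyes.read_camera(n);d[n]=c
    cv2.imwrite(f"pics/{n}0.png",cv2.cvtColor(np.asarray(c["pixels"]),cv2.COLOR_RGB2BGR))
    print(n,c["camera_matrix"],c["eye"],c["attitude"])
pickle.dump(d,open("cams.pkl","wb"))
s=status.observe();print(s)
E
```

```text
pics
scene [[395.33060072   0.         275.01587191]
 [  0.         395.33060072 207.62859365]
 [  0.           0.           1.        ]] [1272.83155206 -131.77674326 1335.48719607] [-2.12671189 -1.57858484  0.43760409]
top [[538.34373967   0.         284.28279626]
 [  0.         538.34373967 210.43380876]
 [  0.           0.           1.        ]] [ 434.91053116   98.89975782 1762.41885482] [-2.15244755  2.21738342 -0.05435945]
{'t': 0.1, 'joint_pos': array([ 9.59721723e-01,  2.63459029e-01, -4.88555633e-02,  1.25940936e+00,
        5.36452031e-05,  1.41550868e+00]), 'dq': array([-6.96845178e-04,  6.15682108e-04,  2.22107583e-03,  1.63693950e-03,
       -2.99201924e-04,  6.16910220e-05]), 'joint_torque': array([ 5.30687626e-03, -6.38580751e+01,  3.85060716e+01,  1.01038988e-02,
       -6.66403048e-05,  3.92581217e-05]), 'tool_pos': array([230.9333049 , 471.21227943, 230.8880886 ]), 'eef_rot': array([-7.09677742e-01, -3.05997853e+00,  1.31977289e-03]), 'wrist_force': array([-0.87210225,  0.6208554 , -0.07232275]), 'wrist_torque': array([0.02799008, 0.02006843, 0.01412136]), 'gripper_force': 0.0, 'finger_gap': 85.55572843073166}
```

View pics/scene0.png

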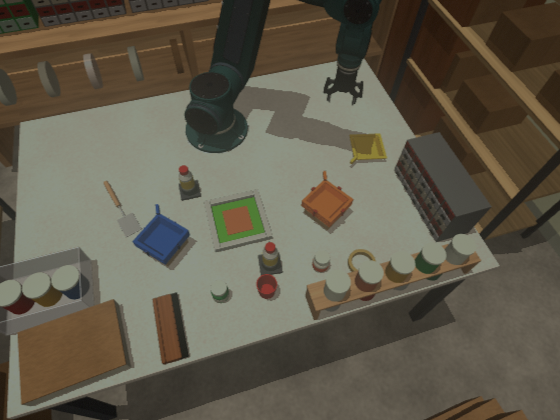

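View pics/top0.png

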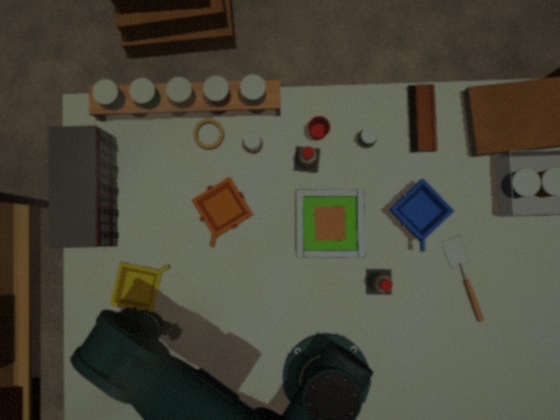

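The scene shows the orange stack at scene (327,200) and top (223,208), with its tab towards top (212,241). The screen is at top (330,223). The yellow look-alike tray is at top (138,287) and the blue stack at top (420,210).

Canister candidates are top (308,155)/scene (270,258) and top (380,283)/scene (186,182). The base is near top (328,380), so the first is farthest and lies beyond the screen. I'll confirm that in a crop and measure.

```bash
cat > h.py <<'E'
import cv2,numpy as np
from scipy.spatial.transform import Rotation as R
def ray(c,u,v):
    K=np.asarray(c["camera_matrix"]);d=R.from_rotvec(c["attitude"]).as_matrix()@np.linalg.solve(K,[u,v,1.])
    return np.asarray(c["eye"],float),d/np.linalg.norm(d)
def plane(c,u,v,z):
    o,d=ray(c,u,v);return o+d*(z-o[2])/d[2]
def two(c1,p1,c2,p2):
    o1,d1=ray(c1,*p1);o2,d2=ray(c2,*p2)
    t=np.linalg.lstsq(np.c_[d1,-d2],o2-o1,rcond=None)[0]
    a,b=o1+t[0]*d1,o2+t[1]*d2;return (a+b)/2,np.linalg.norm(a-b)
def proj(c,p):
    q=R.from_rotvec(c["attitude"]).as_matrix().T@(np.asarray(p,float)-c["eye"]);q=np.asarray(c["camera_matrix"])@q;return q[:2]/q[2]
def blobs(c,lo,hi,box,amin=15):
    h=cv2.cvtColor(np.asarray(c["pixels"]),cv2.COLOR_RGB2HSV)
    m=cv2.inRange(h,lo,hi)
    if lo[0]<3: m|=cv2.inRange(h,(174,lo[1],lo[2]),(180,255,255))
    k=np.zeros_like(m);x0,y0,x1,y1=box;k[y0:y1,x0:x1]=m[y0:y1,x0:x1]
    cs,_=cv2.findContours(k,cv2.RETR_EXTERNAL,cv2.CHAIN_APPROX_NONE)
    return [q for q in sorted(cs,key=cv2.contourArea,reverse=True) if cv2.contourArea(q)>=amin],k
E
python3 - <<'E'
import pickle;from h import *
d=pickle.load(open("cams.pkl","rb"));S,T=d["scene"],d["top"]
red=((0,150,80),(5,255,255))
for n,c,b in(("top",T,(290,140,325,175)),("scene",S,(258,238,282,262))):
    for q in blobs(c,*red,b)[0]:
        print(n,cv2.minEnclosingCircle(q),cv2.boundingRect(q))
        (u,v),_=cv2.minEnclosingCircle(q);print(plane(c,u,v,148))
org=((4,140,90),(16,255,255))
for n,c,b in(("top",T,(180,165,265,255)),("scene",S,(290,165,365,235))):
    q=blobs(c,*org,b)[0][0]
    print(n,cv2.boundingRect(q),cv2.minAreaRect(q),cv2.approxPolyDP(q,3,True)[:,0].tolist())
g=((40,100,60),(80,255,255))
q=blobs(T,*g,(290,180,370,260))[0][0];r=cv2.minAreaRect(q);print(r,plane(T,*r[0],9))
im=lambda c,x,y,w,h,k:cv2.resize(cv2.cvtColor(np.asarray(c["pixels"])[y:y+h,x:x+w],cv2.COLOR_RGB2BGR),None,fx=k,fy=k,interpolation=cv2.INTER_CUBIC)
a=im(T,180,115,160,150,3);b=im(S,250,165,110,150,3)
cv2.imwrite("pics/crop1.png",cv2.resize(np.hstack([a,b]),None,fx=.98,fy=.98))
E
```

```text
top ((308.0, 152.25), 5.483028411865234) (303, 147, 11, 11)
[707.44776312  38.50955374 148.        ]
scene ((270.0, 247.0), 4.472236156463623) (266, 243, 9, 8)
[708.87208265  41.9120385  148.        ]
top (193, 178, 59, 69) ((220.39053344726562, 211.25965881347656), (50.378868103027344, 51.36155319213867), 58.392494201660156) [[229, 178], [193, 199], [213, 234], [212, 246], [217, 234], [251, 214]]
scene (302, 171, 51, 56) ((325.2740478515625, 199.78433227539062), (41.59294128417969, 39.88319396972656), 43.66777801513672) [[324, 171], [325, 180], [312, 189], [302, 205], [312, 213], [316, 211], [316, 216], [329, 226], [352, 199], [326, 181]]
((329.5078125, 222.88986206054688), (53.78923797607422, 54.00919723510742), 88.85424041748047) [496.92643505 -29.21551796   9.        ]
```

View pics/crop1.png

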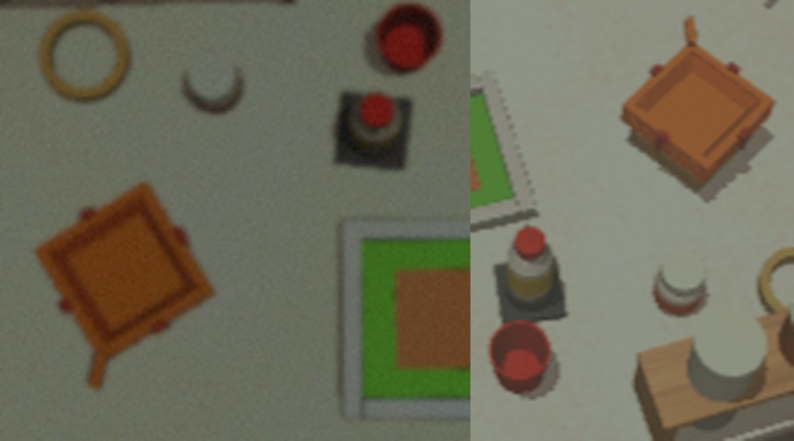

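The crop confirms it: the canister with its cap at top (308,152)/scene (270,247) stands beyond the screen and farthest from the base. The orange tray's tab points to top (212,244), and the red cup at top (318,127) sits about 40 mm beyond the canister. Next I'll compute the tray geometry.

```bash
python3 - <<'E'
import pickle;from h import *
d=pickle.load(open("cams.pkl","rb"));S,T=d["scene"],d["top"]
org=((4,140,90),(16,255,255))
q,m=blobs(T,*org,(180,165,265,255))
m2=cv2.morphologyEx(m,cv2.MORPH_OPEN,np.ones((9,9),np.uint8))
cs=cv2.findContours(m2,0,1)[0];r=cv2.minAreaRect(max(cs,key=cv2.contourArea));bx=cv2.boxPoints(r)
print(r);P=np.array([plane(T,u,v,88)for u,v in bx]);print(P.round(),np.linalg.norm(P-np.roll(P,1,0),axis=1).round())
c=P.mean(0);print("centre",c)
# scene-camera check: rim corners far etc
qs=blobs(S,*org,(290,165,365,235))[0][0]
for p in P: print(p.round(),proj(S,p).round(1),(p-c)[:2].round(),np.degrees(np.arctan2(*(p-c)[1::-1])))
tab=np.array([212.5,240.]);
for z in(93,102):print(plane(T,*tab,z))
print("tip two view",two(T,(212,245),S,(324,172.5)))
print("cap two",two(T,(308,152.2),S,(270,246)))
E
```

```text
((221.85293579101562, 207.08824157714844), (29.49775505065918, 29.84075355529785), 59.03623962402344)
[[571. 374.  88.]
 [617. 293.  88.]
 [536. 247.  88.]
 [491. 328.  88.]] [93. 93. 93. 93.]
centre [553.53768296 310.48314471  88.        ]
[571. 374.  88.] [343.5 200. ] [17. 63.] 74.6446025999998
[617. 293.  88.] [327.9 215.2] [ 63. -18.] -15.691633434638977
[536. 247.  88.] [308.9 200.6] [-18. -63.] -105.47994257861092
[491. 328.  88.] [324.6 186.1] [-63.  18.] 164.36679378042734
[451.69924755 341.15952654  93.        ]
[451.60873794 339.85348048 102.        ]
tip two view (array([436.65961727, 342.97508233, 101.25365785]), np.float64(2.3933121419042602))
cap two (array([707.24881438,  40.46072598, 153.08331878]), np.float64(3.6744306980843784))
```

```bash
cat > go.py <<'E'
import sys,numpy as np
from scipy.spatial.transform import Rotation as R
from workcell import status
def st():
    s=status.observe();return s,np.array(s["tool_pos"]),R.from_rotvec(s["eef_rot"])
def to(p,yawdir=None):
    s,t,r=st();print("t",round(s["t"],2),"tcp",t.round(1),"F",np.round(s["wrist_force"],1),"gap",round(s["finger_gap"],1))
    print("axes x",r.as_matrix()[:,0].round(3),"z",r.as_matrix()[:,2].round(3),"q",np.round(s["joint_pos"],2))
    print("shift cm (tool)",(r.inv().apply(np.array(p)-t)/10).round(2))
    if yawdir is not None:
        b=min(([np.cos(yawdir),np.sin(yawdir),0],[-np.cos(yawdir),-np.sin(yawdir),0]),key=lambda v:-np.dot(v,r.as_matrix()[:,0]))
        x=np.array(b);z=np.array([0,0,-1.]);M=np.c_[x,np.cross(z,x),z]
        print("turn (tool)",(r.inv()*R.from_matrix(M)).as_rotvec().round(3))
E
python3 -c "
from go import *
to([708,40,175]);to([442,341.5,93],np.radians(-15.7))"
```

```text
t 0.1 tcp [230.9 471.2 230.9] F [-0.9  0.6 -0.1] gap 85.6
axes x [-0.898  0.44   0.   ] z [-0.001 -0.001 -1.   ] q [ 0.96  0.26 -0.05  1.26  0.    1.42]
shift cm (tool) [-61.82 -17.72   5.59]
t 0.1 tcp [230.9 471.2 230.9] F [-0.9  0.6 -0.1] gap 85.6
axes x [-0.898  0.44   0.   ] z [-0.001 -0.001 -1.   ] q [ 0.96  0.26 -0.05  1.26  0.    1.42]
shift cm (tool) [-24.66  -2.34  13.79]
turn (tool) [-0.001 -0.    -0.182]
```

```bash
python3 -m crank '-2 -0.6 0 0 0 0;-3 -0.9 0 0 0 0;-3.5 -1 0 0 0 0;-3.5 -1 0 0 0 0;-3.5 -1 0 0 0 0;-3.5 -1 0 0 0 0;-3.5 -1 0 0 0 0;-3.5 -1 0 0 0 0' 1
python3 -m crank '-3.5 -1 0 0 0 0;-3.5 -1 0 0 0 0;-3.5 -1 0.2 0 0 0;-3.5 -1 0.4 0 0 0;-3.5 -1 0.5 0 0 0;-3.5 -1 0.5 0 0 0;-3.5 -1 0.5 0 0 0;-3 -0.8 0.5 0 0 0'
python3 -c "
from go import *
to([708,40,175])"
```

```text
t: 0.77
tool_pos: [432.5, 288.1, 231.1]
eef_rot: [-0.71, -3.06, 0.0]
wrist_force: [0.1, 0.4, -0.3]
finger_gap: 0.0
gripper_force: 0.0
t: 1.43
tool_pos: [645.4, 96.5, 204.5]
eef_rot: [-0.711, -3.06, 0.0]
wrist_force: [-0.9, -0.1, -0.1]
finger_gap: -0.0
gripper_force: 0.0
t 1.43 tcp [645.4  96.5 204.5] F [-0.9 -0.1 -0.1] gap -0.0
axes x [-0.898  0.441  0.   ] z [-0.001 -0.    -1.   ] q [ 0.02  0.5   0.25  1.32 -0.    0.48]
shift cm (tool) [-8.11 -2.31  2.95]
```

```bash
python3 -m crank '-2.6 -0.7 0.6 0 0 0;-2.5 -0.7 0.6 0 0 0;-1.6 -0.5 0.6 0 0 0;-0.9 -0.3 0.5 0 0 0;-0.4 -0.1 0.3 0 0 0;0 0 0 0 0 0;0 0 0 0 0 0;0 0 0 0 0 0'
python3 - <<'E'
from go import *;from h import *;from workcell import eyes
to([708,40,155])
o=[]
for n,x,y in(("top",268,112),("scene",230,205)):
    c=eyes.read_camera(n);o.append(cv2.resize(cv2.cvtColor(np.asarray(c["pixels"])[y:y+80,x:x+80],cv2.COLOR_RGB2BGR),None,fx=5,fy=5,interpolation=cv2.INTER_CUBIC))
    print(n,proj(c,[708,40,148]),proj(c,st()[1]))
cv2.imwrite("pics/cap1.png",np.hstack(o))
E
```

```text
t: 2.1
tool_pos: [705.3, 43.6, 180.0]
eef_rot: [0.708, 3.06, 0.0]
wrist_force: [-0.7, -0.0, 0.0]
finger_gap: -0.1
gripper_force: 0.0
t 2.1 tcp [705.3  43.6 180. ] F [-0.7 -0.   0. ] gap -0.1
axes x [-0.898  0.439 -0.   ] z [ 0.  0. -1.] q [-0.05  0.6   0.38  1.34  0.    0.4 ]
shift cm (tool) [-0.39 -0.2   2.5 ]
top [307.50112867 152.08428309] [306.67314108 151.15913262]
scene [269.3762069  246.92248893] [270.18669177 241.61258928]
```

View pics/cap1.png

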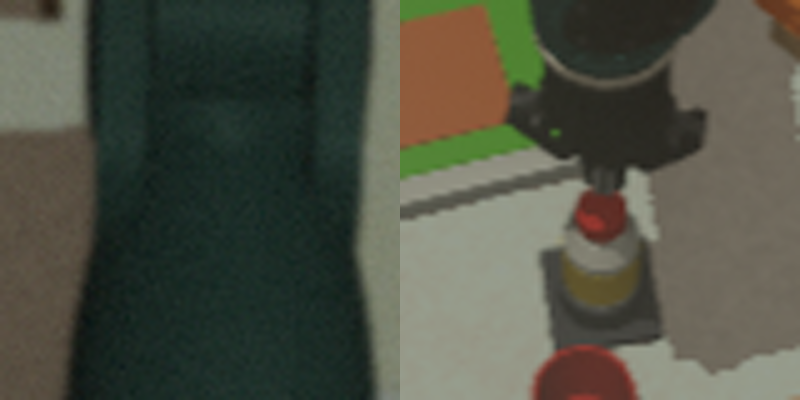

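The scene half shows the shut fingertips at about (270,241), just above the cap at (270,247). The top view is blocked by the arm. I'll shift slightly and press.

```bash
python3 -m crank '-0.2 -0.1 0.5 0 0 0;-0.1 -0.1 0.7 0 0 0;0 0 0.7 0 0 0;0 0 0.6 0 0 0;0 0 0.4 0 0 0;0 0 0.2 0 0 0;0 0 0 0 0 0;0 0 0 0 0 0'
python3 -m crank '0 0 0.1 0 0 0;0 0 0.1 0 0 0;0 0 0.1 0 0 0;0 0 0.1 0 0 0;0 0 0.05 0 0 0;0 0 0 0 0 0;0 0 0 0 0 0;0 0 0 0 0 0'
```

```text
t: 2.87
tool_pos: [707.7, 39.5, 148.4]
eef_rot: [0.71, 3.06, 0.0]
wrist_force: [0.7, -0.1, 0.2]
finger_gap: -0.0
gripper_force: 0.0
t: 3.53
tool_pos: [707.8, 39.6, 144.0]
eef_rot: [0.71, 3.06, 0.0]
wrist_force: [0.5, 0.3, 4.0]
finger_gap: -0.1
gripper_force: 2.4
```

```bash
python3 -m crank '0 0 0.1 0 0 0;0 0 0.1 0 0 0;0 0 0.05 0 0 0;0 0 0.05 0 0 0;0 0 0 0 0 0;0 0 0 0 0 0;0 0 0 0 0 0;0 0 0 0 0 0'
```

```text
t: 4.2
tool_pos: [707.9, 39.6, 141.9]
eef_rot: [0.709, 3.059, 0.0]
wrist_force: [-2.2, 1.0, 14.6]
finger_gap: -0.1
gripper_force: 7.1
```

```bash
python3 -m crank '0 0 -0.3 0 0 0;0 0 -0.4 0 0 0;0 0 -0.8 0 0 0;0 0 -1.5 0 0 0;0 0 -2 0 0 0;0 0 -2 0 0 0;0 0 -1.5 0 0 0;0 0 -0.5 0 0 0'
python3 - <<'E'
from go import *;from h import *;from workcell import eyes
to([440,342,74],np.radians(-15.7))
c=eyes.read_camera("scene")
print([cv2.boundingRect(q) for q in blobs(c,(0,150,80),(5,255,255),(255,235,285,265))[0]])
E
```

```text
t: 4.87
tool_pos: [708.0, 39.5, 233.2]
eef_rot: [0.709, 3.058, 0.0]
wrist_force: [0.2, 0.1, -0.1]
finger_gap: -0.1
gripper_force: 0.0
t 4.87 tcp [708.   39.5 233.2] F [ 0.2  0.1 -0.1] gap -0.1
axes x [-0.898  0.44  -0.002] z [ 0.002 -0.    -1.   ] q [-0.06  0.61  0.52  1.49 -0.    0.4 ]
shift cm (tool) [37.41 15.35 15.85]
turn (tool) [ 0.001  0.002 -0.182]
[(266, 243, 9, 9)]
```

```bash
python3 -m crank '2 0.8 0 0 0 0;3 1.2 0 0 0 0;3.5 1.4 0 0 0 0;3.5 1.45 0 0 0 0;3.5 1.45 0 0 0 0;3.5 1.45 0 0 0 0;3.5 1.45 0 0 0 0;3.5 1.45 0 0 0 0' -0.2
python3 -m crank '3.5 1.45 0.5 0 0 0;3.4 1.45 1 0 0 0;2.5 1 1.5 0 0 0;1.5 0.6 1.5 0 0 0;0 0 1.2 0 0 -0.09;0 0 0.6 0 0 -0.09;0 0 0 0 0 0;0 0 0 0 0 0'
python3 - <<'E'
from go import *;from h import *;from workcell import eyes
to([440,342,74],np.radians(-15.7))
o=[]
for n,x,y in(("top",168,170),("scene",280,125)):
    c=eyes.read_camera(n);o.append(cv2.resize(cv2.cvtColor(np.asarray(c["pixels"])[y:y+100,x:x+80],cv2.COLOR_RGB2BGR),None,fx=5,fy=5,interpolation=cv2.INTER_CUBIC))
    print(n,proj(c,[442,341.5,93]),proj(c,st()[1]))
cv2.imwrite("pics/tab1.png",np.hstack(o))
E
```

```text
t: 5.58
tool_pos: [519.1, 250.5, 229.7]
eef_rot: [-0.71, -3.059, 0.001]
wrist_force: [0.5, 0.4, 0.0]
finger_gap: 51.1
gripper_force: 0.0
t: 6.25
tool_pos: [442.5, 337.7, 167.1]
eef_rot: [-0.436, -3.11, 0.002]
wrist_force: [0.9, -0.1, 0.3]
finger_gap: 51.1
gripper_force: 0.0
t 6.25 tcp [442.5 337.7 167.1] F [ 0.9 -0.1  0.3] gap 51.1
axes x [-0.961  0.275  0.001] z [-0.001 -0.001 -1.   ] q [ 0.51  0.34 -0.11  1.12 -0.    0.78]
shift cm (tool) [0.35 0.35 9.31]
turn (tool) [-0.001 -0.001 -0.004]
top [212.45678327 243.1348373 ] [210.04148801 242.79599112]
scene [323.5745006  174.91866745] [325.1377106  163.39368303]
```

View pics/tab1.png

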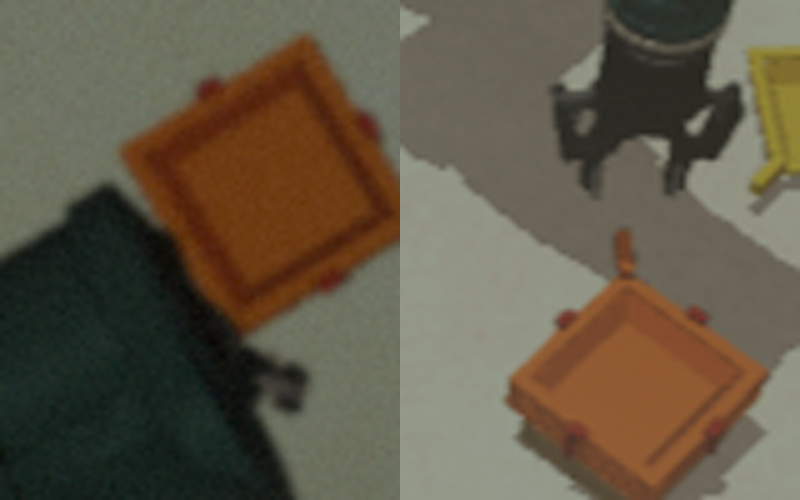

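The scene half shows the open fingers straddling the tab, which is at scene (325,174) against a prediction of (323.6,175). I'll descend and close.

```bash
python3 -m crank '0.15 0.2 1 0 0 0;0.15 0.15 2 0 0 0;0 0 2 0 0 0;0 0 2 0 0 0;0 0 1.3 0 0 0;0 0 0.7 0 0 0;0 0 0.3 0 0 0;0 0 0 0 0 0'
python3 -m crank '0 0 0 0 0 0;0 0 0 0 0 0;0 0 0 0 0 0;0 0 0 0 0 0;0 0 0 0 0 0;0 0 0 0 0 0;0 0 0 0 0 0;0 0 0 0 0 0' 1
python3 -c "
from go import *
to([440,342,74],np.radians(-15.7))"
```

```text
t: 7.02
tool_pos: [441.0, 342.1, 74.5]
eef_rot: [-0.433, -3.111, 0.0]
wrist_force: [0.3, -0.3, 0.7]
finger_gap: 51.2
gripper_force: 0.0
t: 7.68
tool_pos: [441.5, 342.5, 75.5]
eef_rot: [0.432, 3.111, 0.002]
wrist_force: [-0.3, 0.2, 6.4]
finger_gap: 11.2
gripper_force: 58.8
t 7.68 tcp [441.5 342.5  75.5] F [-0.3  0.2  6.4] gap 11.2
axes x [-0.962  0.272 -0.001] z [ 0.001  0.001 -1.   ] q [ 0.51  0.41 -0.27  0.89  0.    0.79]
shift cm (tool) [ 0.13 -0.09  0.15]
turn (tool) [ 0.001  0.001 -0.002]
```

```bash
python3 -m crank '0.01 0 -0.22 0 0.01 0;0.01 0 -0.32 0 0.015 0;0.01 0 -0.32 0 0.015 0;0.01 0 -0.32 0 0.015 0;0.01 0 -0.32 0 0.015 0;0.01 0 -0.32 0 0.015 0;0 0 0 0 0 0;0 0 0 0 0 0'
python3 -c "
from go import *
s,t,r=st();print(np.round(s['wrist_torque'],2));to([440,342,74],np.radians(-15.7))"
```

```text
t: 8.35
tool_pos: [441.4, 342.2, 93.1]
eef_rot: [-0.421, -3.028, -0.018]
wrist_force: [0.9, -0.3, -0.9]
finger_gap: 11.1
gripper_force: 59.0
[ 0.03 -0.33  0.1 ]
t 8.35 tcp [441.4 342.2  93.1] F [ 0.9 -0.3 -0.9] gap 11.1
axes x [-0.959  0.272  0.085] z [-0.082  0.023 -0.996] q [ 0.48  0.43 -0.18  1.02  0.06  0.76]
shift cm (tool) [-0.03 -0.06  1.91]
turn (tool) [ 0.    -0.085 -0.002]
```

```bash
python3 -m crank '0.01 0 -0.43 0 0.02 0;0.01 0 -0.43 0 0.02 0;0.01 0 -0.43 0 0.02 0;0.01 0 -0.43 0 0.02 0;0.01 0 -0.43 0 0.02 0;0.01 0 -0.43 0 0.02 0;0.01 0 -0.43 0 0.02 0;0.01 0 -0.43 0 0.02 0'
python3 -m crank '0 0 0 0 0 0;0 0 0 0 0 0;0 0 0 0 0 0;0 0 0 0 0 0;0 0 0 0 0 0;0 0 0 0 0 0;0 0 0 0 0 0;0 0 0 0 0 0'
python3 - <<'E'
from go import *;from h import *;from workcell import eyes
to([440,342,74],np.radians(-15.7))
o=[]
for n,x,y in(("top",168,160),("scene",280,135)):
    c=eyes.read_camera(n);o.append(cv2.resize(cv2.cvtColor(np.asarray(c["pixels"])[y:y+100,x:x+80],cv2.COLOR_RGB2BGR),None,fx=5,fy=5,interpolation=cv2.INTER_CUBIC))
    print(n,proj(c,[649,284,88]))
cv2.imwrite("pics/tip1.png",np.hstack(o))
E
```

```text
t: 9.02
tool_pos: [444.6, 341.2, 127.3]
eef_rot: [-0.397, -2.869, -0.05]
wrist_force: [-3.4, 2.4, -0.1]
finger_gap: 11.3
gripper_force: 59.1
t: 9.68
tool_pos: [444.7, 341.3, 127.1]
eef_rot: [-0.398, -2.87, -0.049]
wrist_force: [-5.2, 2.4, 1.9]
finger_gap: 11.0
gripper_force: 59.2
t 9.68 tcp [444.7 341.3 127.1] F [-5.2  2.4  1.9] gap 11.0
axes x [-0.933  0.264  0.244] z [-0.234  0.066 -0.97 ] q [ 0.43  0.49 -0.    1.27  0.16  0.69]
shift cm (tool) [-0.83 -0.06  5.26]
turn (tool) [ 0.    -0.246 -0.001]
top [229.61031325 176.41193799]
scene [328.84540664 223.0682538 ]
```

View pics/tip1.png

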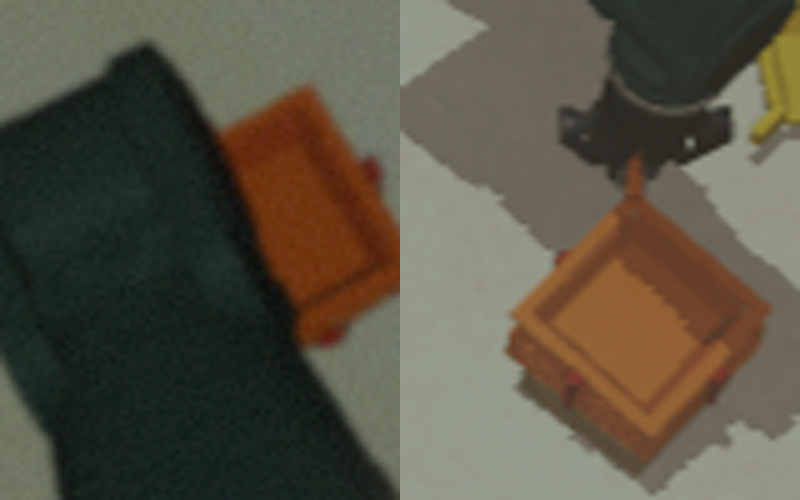

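The tray is tipped about 14°. Its far corner, at scene (329,222), is still seated on the stack and the tab is held. Now I'll lift it clear.

```bash
python3 -m crank '0.2 0 -0.4 0 0 0;0.15 0 -0.6 0 0 0;0.24 0 -0.97 0 0 0;0.36 0 -1.45 0 0 0;0.5 0 -2 0 0 0;0.5 0 -2 0 0 0;0.5 0 -2 0 0 0;0.36 0 -1.45 0 0 0'
python3 -m crank '0.2 0 -0.7 0 -0.02 0;0 0 -0.3 0 -0.03 0;0 0 0 0 -0.04 0;0 0 0 0 -0.04 0;0 0 0 0 -0.04 0;0 0 0 0 -0.04 0;0 0 0 0 -0.03 0;0 0 0 0 0 0'
python3 - <<'E'
from go import *;from h import *;from workcell import eyes
to([386,2,215],np.radians(-15.7))
c=eyes.read_camera("scene")
cv2.imwrite("pics/lift1.png",cv2.resize(cv2.cvtColor(np.asarray(c["pixels"])[100:250,240:420],cv2.COLOR_RGB2BGR),None,fx=4,fy=4))
E
```

```text
t: 10.45
tool_pos: [444.9, 341.2, 242.0]
eef_rot: [-0.399, -2.873, -0.051]
wrist_force: [-0.6, -0.4, -0.7]
finger_gap: 11.3
gripper_force: 59.0
t: 11.12
tool_pos: [443.9, 341.2, 249.8]
eef_rot: [-0.43, -3.11, -0.001]
wrist_force: [-0.5, -0.2, -0.4]
finger_gap: 10.8
gripper_force: 59.0
t 11.12 tcp [443.9 341.2 249.8] F [-0.5 -0.2 -0.4] gap 10.8
axes x [-0.962  0.271  0.002] z [-0.002  0.001 -1.   ] q [0.51 0.32 0.08 1.34 0.   0.78]
shift cm (tool) [ -3.64 -34.22   3.46]
turn (tool) [ 0.    -0.002 -0.001]
```

View pics/lift1.png

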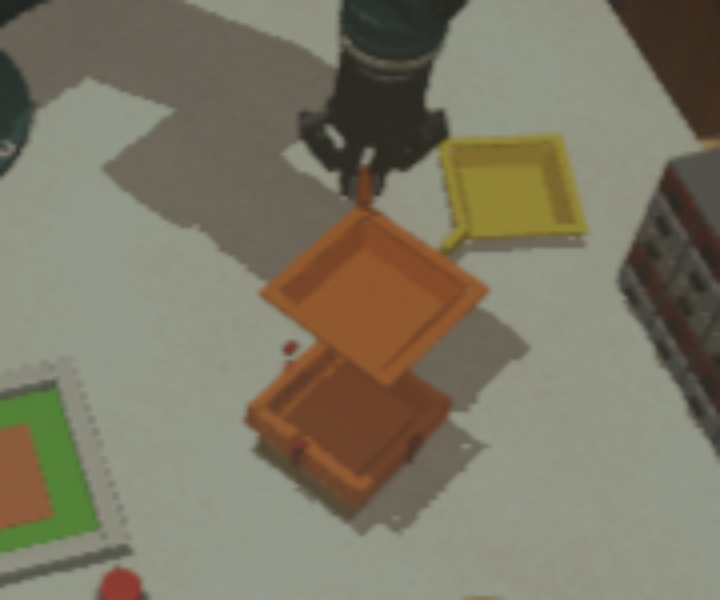

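The tray hangs level from the tab and clear of the stack, whose four lower trays stayed put. Next I'll carry it over the screen.

```bash
python3 -m crank '-0.1 -0.5 0 0 0 0;-0.1 -1.2 0 0 0 0;-0.2 -1.8 0 0 0 0;-0.2 -2.2 0 0 0 0;-0.2 -2.4 0 0 0 0;-0.2 -2.4 0 0 0 0;-0.3 -2.4 0 0 0 0;-0.3 -2.4 0 0 0 0'
python3 -m crank '-0.3 -2.4 0 0 0 0;-0.3 -2.4 0.2 0 0 0;-0.3 -2.4 0.4 0 0 0;-0.3 -2.4 0.4 0 0 0;-0.3 -2.4 0.4 0 0 0;-0.2 -2.2 0.4 0 0 0;-0.2 -1.8 0.2 0 0 0;-0.1 -1.2 0 0 0 0'
python3 -m crank '-0.1 -0.8 0 0 0 0;0 -0.5 0 0 0 0;0 0 0 0 0 0;0 0 0 0 0 0;0 0 0 0 0 0;0 0 0 0 0 0;0 0 0 0 0 0;0 0 0 0 0 0'
python3 - <<'E'
from go import *;from h import *;from workcell import eyes
to([385,2.8,st()[1][2]],np.radians(-15.7))
o=[]
z=st()[1][2]+14
for n,x,y in(("top",280,150),("scene",180,150)):
    c=eyes.read_camera(n);o.append(cv2.resize(cv2.cvtColor(np.asarray(c["pixels"])[y:y+110,x:x+110],cv2.COLOR_RGB2BGR),None,fx=3.6,fy=3.6,interpolation=cv2.INTER_CUBIC))
    q=blobs(c,(4,140,70),(17,255,255),(x,y,x+110,y+110))[0][0];print(n,cv2.approxPolyDP(q,3,True)[:,0].tolist(),cv2.minAreaRect(q))
    for a,b in((99,0),(0,99),(0,-99),(-99,0)):
        f=np.array([.963,-.27,0]);l=np.array([.27,.963,0]);C=np.array([st()[1][0]+112,st()[1][1]-32,z]);print(proj(c,C+a*f+b*l).round(1),end=' ')
    print()
cv2.imwrite("pics/fin1.png",np.hstack(o))
E
```

```text
t: 11.83
tool_pos: [418.1, 187.5, 249.2]
eef_rot: [-0.432, -3.106, -0.001]
wrist_force: [0.9, 0.4, -0.6]
finger_gap: 10.8
gripper_force: 59.0
t: 12.5
tool_pos: [390.0, 16.5, 228.8]
eef_rot: [-0.434, -3.105, -0.001]
wrist_force: [-0.3, -0.1, -1.0]
finger_gap: 11.0
gripper_force: 59.0
t: 13.17
tool_pos: [388.5, 6.1, 229.3]
eef_rot: [-0.43, -3.107, -0.001]
wrist_force: [-0.1, -0.2, -1.1]
finger_gap: 11.0
gripper_force: 59.0
t 13.17 tcp [388.5   6.1 229.3] F [-0.1 -0.2 -1.1] gap 11.0
axes x [-0.962  0.272  0.005] z [-0.005  0.001 -1.   ] q [-0.2   0.03 -0.34  1.21  0.    0.08]
shift cm (tool) [ 0.25 -0.42  0.  ]
turn (tool) [ 0.    -0.005 -0.001]
top [[367, 226], [342, 186], [301, 210], [314, 231], [349, 237]] ((333.8641357421875, 218.169677734375), (48.80073928833008, 49.43210220336914), 58.671302795410156)
[342.5 184.6] [300.2 210.1] [368.5 227. ] [325.9 252.7] 
scene [[235, 155], [234, 164], [206, 186], [230, 208], [223, 211], [225, 219], [235, 211], [246, 210], [238, 206], [262, 186], [235, 164]] ((231.98619079589844, 189.262451171875), (49.577720642089844, 50.321014404296875), 48.012786865234375)
[232.1 211.3] [262.4 185.9] [203.6 186.6] [234.  163.1]
```

View pics/fin1.png

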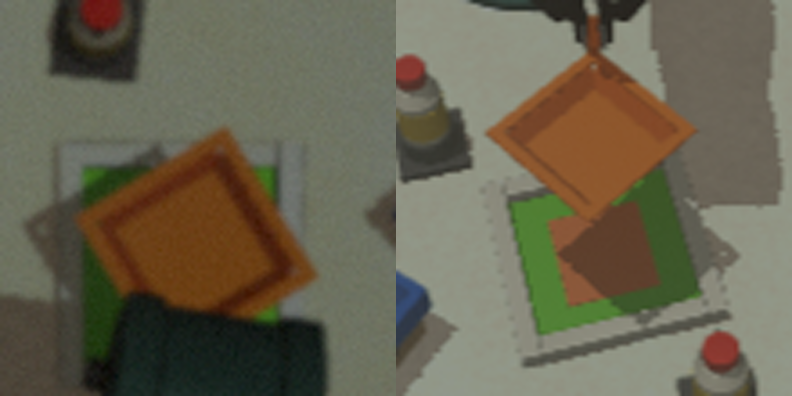

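The tray corners match the level prediction to within about 2 px. The far corner is at top (342,186), the sides at (301,210) and (367,226), and the tray sits over the screen. I'll make a last 5 mm trim, let it settle and hand in.

```bash
python3 -m crank '0.1 -0.1 0 0 0 0;0.1 -0.15 0 0 0 0;0.05 -0.15 0 0 0 0;0 0 0 0 0 0;0 0 0 0 0 0;0 0 0 0 0 0;0 0 0 0 0 0;0 0 0 0 0 0'
python3 -m crank '0 0 0 0 0 0;0 0 0 0 0 0;0 0 0 0 0 0;0 0 0 0 0 0;0 0 0 0 0 0;0 0 0 0 0 0;0 0 0 0 0 0;0 0 0 0 0 0' && python3 -c "
from workcell import workorder
print(workorder.hand_in())"
```

```text
t: 13.93
tool_pos: [385.0, 2.7, 229.3]
eef_rot: [-0.431, -3.107, -0.001]
wrist_force: [0.2, -0.3, -0.9]
finger_gap: 10.5
gripper_force: 59.0
t: 14.6
tool_pos: [385.0, 2.6, 229.4]
eef_rot: [-0.431, -3.107, -0.001]
wrist_force: [0.2, 0.3, -0.7]
finger_gap: 11.2
gripper_force: 59.0
the job is handed in; nothing more can be done
None
```

I handed the job in at 14.6 s with no verdict returned: the cap was pressed to its stop and sprang back, and the tray was tipped about 14° by its tab, then lifted clear and held level, still and centred about 23 cm above the bench over the screen.

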